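# Open the neck fixture and unload the neck

### The job

Raise the counterweighted hold-down by its red handle and take it over its balance point until you feel it come to rest on its sprung orange stop, easing it down there without letting it drop or forcing the spring, and let go so that it stays open by itself. Then lift the ukulele neck out of its cradles and lay it gently, fretboard up and lengthways, in the middle of the cardboard sheet. Leave everything else on the bench where it is.

Things in the scene. Friction and masses are not known exactly. Their poses are not given: they have to be found in the camera images.
- handle (a point): Centre of the hold-down's red handle, a round peg 20 mm thick, 62 mm long, along the hinge axis, near the free end of the steel arm. x along the peg (the arm's side begins 34 mm from here towards +x), y along the arm away from the pivot, z up when shut. 25 mm or more are free either side of it along y. The peg turns with the arm, so let it turn in the grip.
- pivot (a point): Point on the hold-down's hinge axis opposite the middle of the handle, 115 mm above the bench. Fixed; axes as the fixture's: x along the hinge axis and the neck, y towards the handle when shut, z up. The handle goes round it at 210 mm radius in this y-z plane: up, over the top, and down on the -y side.
- holddown (a joint): Arm angle, rad: 0 shut (arm level, rubber foot on the neck), 1.57 upright, more = leaning over to -y. Steel bar 22 x 24 x 285 mm, 0.95 kg, with a yellow 1 kg counterweight on its tail. 1 to 3 N at the handle starts it. Balance point 0.75 to 1.35 rad, varying; beyond it the arm falls open by itself, fast unless held back. Keep below 1.3 rad/s (0.27 m/s at the handle).
- buffer (a joint): Deflection, rad about the hinge, of the sprung stop: orange pin 17 mm thick on a leaf on the green post, 90 mm from the pivot. 0 = untouched. Its setting varies and is not measured: the arm meets it somewhere from 1.55 to 2.32 rad. Stiffness 24 N m/rad (0.54 N per mm at the handle), damped. The arm alone bends it about 0.01 to 0.02; over 0.08 damages it (about 7 N of push at the handle).
- fixture: Plywood base 280 x 270 x 18 mm, fixed to the bench. Origin on the bench below the neck's middle; x along the neck, y from post to handle. Two dark cradles 20 mm thick at x = -100 and +40 mm, tops 48 mm and cheeks 60 mm above the bench; between them the neck is free at both sides and 30 mm above the base. Green post 143 mm high at y = -140 mm.
- neck: Ukulele neck 260 mm long, 0.2 kg, loose in the cradles, under the foot until the arm is raised. Origin at the middle of its underside; x towards the headstock, z up (fretboard up). Shaft 45 mm wide, 28 mm high (dark fretboard 42 mm wide) from x = -130 to +60 mm; then the headstock 70 x 60 x 16 mm, its underside 6 mm higher.
- neck_mid (a point): Good grasp point of the neck, near its centre of mass: middle of the shaft's width, half-way up (14 mm above its underside), at x = -15 mm of the neck; axes as the neck's. Grip across y, 45 mm wide, from above, between the cradles, once the arm is open.
- sheet: Brown cardboard sheet 380 x 180 x 4 mm, fixed flat on the bench. Origin at the middle of its underside; x along its long side.
- glue: White glue pot, 50 mm in diameter, 75 mm tall; a bystander, origin at its underside's middle. Leave it alone.
- sanding_block: Cork sanding block 100 x 60 x 35 mm; a bystander, origin at its underside's middle. Leave it alone.
- screwdriver: Screwdriver lying on the bench; a bystander, origin at its underside's middle. Leave it alone.
- rule: Steel rule 300 x 28 x 5 mm; a bystander, origin at its underside's middle. Leave it alone.
- tin: Blue tin cup, 74 mm in diameter, 100 mm tall; a bystander, origin at its underside's middle. Leave it alone.
- parts_tray: Grey divided tray 140 x 100 x 35 mm; a bystander, origin at its underside's middle. Leave it alone.
- mallet: Hammer lying on the bench; a bystander, origin at its underside's middle. Leave it alone.

How it is judged (in metres and radians):
On the way, in this order (a step that is already met when the one before it is completed fails the run):
1. the hold-down rests open on its sprung stop by itself, not touched by the robot, with the neck still in its cradles (value of joint buffer between 0.004 and 0.05 rad and velocity of joint holddown between -0.1 and 0.1 rad/s and contact force between each of the fingers, the arm and holddown below 0.3 N and distance between neck and fixture below 0.065 m), for 0.2 s.
2. the neck lies on the cardboard sheet (x of neck in the frame of sheet between -0.05 and 0.05 m and y of neck in the frame of sheet between -0.035 and 0.035 m and z of neck in the frame of sheet below 0.012 m and angle between the x axis of neck and the x axis of sheet, either way round below 0.17 rad and angle between neck's own z axis and vertical below 0.08 rad and linear speed of neck below 0.03 m/s), for 0.2 s.
At the end, for the whole second after the job is handed in: The hold-down rests open on its stop (stop deflected 0.004 to 0.05 rad) and is still; the neck lies still and flat on the cardboard, fretboard up, its middle within 50 mm lengthways and 35 mm crossways of the sheet's middle and within 0.17 rad of its long direction, either way round (all of step 2 and value of joint buffer between 0.004 and 0.05 rad and velocity of joint holddown between -0.1 and 0.1 rad/s); the robot touches nothing.
It fails at once if the hold-down swings faster than 1.3 rad/s (dropped, flung or banged) (velocity of joint holddown above 1.3 rad/s or velocity of joint holddown below -1.3 rad/s).
It fails at once if the sprung stop is bent by more than 0.08 rad (value of joint buffer above 0.08 rad).
It fails at once if the neck is dropped or thrown (faster than 0.5 m/s while not held) (linear speed of neck above 0.5 m/s and contact force between the fingers and neck below 0.01 N).
It fails at once if a bystander is moved by more than 25 mm (distance of any of glue, sanding_block, screwdriver, rule, tin, parts_tray, mallet from where it was at the start of the episode above 0.025 m).
It also fails if it takes over 72 s, if anything falls off the work surface, if the arm or the gripper's body presses on something with over 40 N, if the wrist force passes 120 N, or if a joint passes its speed limit or range.

### The arm

A 6-joint arm with a two-finger parallel gripper is mounted at the origin on the work surface. World frame = base frame: x ahead of the robot, y to its left, z up, the work surface at z = 0. Lengths are in mm, angles in rad, forces in N, time in s.
With the tool pointing down it reaches from about 350 to 875 mm from the base axis. Payload 4.2 kg.
Tool frame: the origin (TCP) lies at the centre of the arm's flange, where the gripper is bolted on; the fingertips stand 182 mm ahead of it and the grasp point (between the pads) lies 164 mm ahead of it; z points along the fingers, y is the line along which they close (so a half turn about z gives the same grasp; the last joint's range is limited). The gripper opens to 87 mm and grips with 3 to 60 N. Pads are 19 mm wide; open, the fingers measure 117 mm over their backs; the gripper's body (75 mm by 190 mm) begins 51 mm behind the grasp point.
Start: joints at [1.386, 0.385, 0.008, 0, -1.194, -0.259], TCP at [268.325, 564.448, 404.75] pointing down, gripper open.
Joint ranges: [-3.14, 3.14], [-1.21, 2.06], [-1.07, 1.41], [-3.16, 2.05], [-2.99, -0.16], [-3.1, 3.1]. Speed limits (rad/s): [2.79, 2.79, 3.14, 3.14, 3.14, 3.14].

### API

Orientations are given as a unit quaternion [x, y, z, w].
In Python, from rig import get_state, read_camera, close_job, spot_in gives the robot as it stands. The module is installed in compiled form; this text tells all that it offers.
- The arm moves only by the tool jog_arm, never from a script. Its argument "targets" is a list of rows, each an object with "linear": the shift along the tool's x, y, z in units of 200 mm (1.0 is 200 mm), a list of three; "rot": the turn, a rotation vector about the tool's x, y, z in units of 60 degrees (1.0 is 60 degrees), a list of three. A call has 1 to 20 rows; each row shifts and turns the commanded pose from where the row before left it, along the tool's axes as they then stand; what a row does not reach is not made up. A row lasts 1/12 s, in which the tool goes at most 41.7 mm and 7.16 degrees, less where a joint would pass 70% of its speed; a pose out of reach is approached as far as the arm can. A call with a number of a shift or a turn outside -1 to 1 is refused whole. A call with a gripper value outside its range is refused whole. "hand" is the opening, from 0 (shut) to 1 (fully open), set as the call begins (left out, the last holds). The fingers move at their own pace and stop on an object; "squeeze" is the grip in N (left out, the last holds). Time passes only in rows, so rows that do not move let the fingers close. It gives the time, the measured TCP pose, the force, the opening and the grip force at its end, in the units of the state.
- get_state(): the state, without advancing time (a new reading comes with each control period).
- read_camera(name): name is "side" or "top"; returns a dict with "color" (400x640x3 uint8, blue, green, red), "depth" (400x640 float32, mm along the optical axis (not along the pixel's ray), 0 where there is no reading), "vfov" (degrees; the focal length in pixels is half the picture's height over the tangent of half this angle, whatever the lens; pixels are square), "cx", "cy" (the principal point, pixels), "rvec" (rotation vector, rad) and "tvec" (3), from world to camera coordinates, as OpenCV has them. Camera axes: x right, y down, z forward; pixel columns grow to the right and rows downward; lengths in mm; the calibration is good to about 2 mm. A picture is of the moment at which its call begins.
- close_job(): hands the job in; it is judged then, once.
Trained networks look in a picture, given as the dict that the camera call returned (one of the last four; its "shot" number tells which), for a name from the list of things; names that differ only in an ending like _2 or _b are one class to them, and where a whole thing is asked for, a point or a joint stands for the part that bears it (a point fixed in the world has none). Each returns a list of dicts, best first, with "p" (0 to 1); they miss things now and then, are a little off and sometimes report something else, mostly with a low value. They report only what shows in the picture. A call takes as long as a camera call.
- spot_in(picture, query): "box" ([left, top, right, bottom] in pixels, round what is visible of it).
The state is a dict: "time": time; "q": joint angles; "qd": joint speeds; "joint_torque": joint torques, N m; "ee_pos": TCP position; "orientation": TCP orientation; "wrist_force": force on the tool from outside, world axes, zero at the start; "moment": the same for the moment, N m; "gripper_width": finger opening in mm; "gripper_force": force on a finger pad.
Only numpy, scipy, OpenCV 4.12 (cv2) and the standard library are available. Lean on these libraries where they do the work, as an engineer would, in place of code of your own. Each camera call takes 0.05 s, during which the arm holds its last target. There are 200 camera calls.

## Working session

There is one attempt and no reset: what is moved stays moved. The work goes in short steps, Python scripts to look and compute and a tool call to move; the robot and the scene stay as the last step left them, time stands still between calls to the robot, and variables do not carry over. Pictures are saved under pics/ and viewed, at most 10 in all, crops included, and the job is handed in when it is done.

Besides the shell and the picture viewer there is one more tool, called after "Request:" by a JSON object that holds its "name" and its "arguments", one argument or row to a line. jog_arm: Moves the arm, as the interface text tells. Shifts and turns lie within -1 to 1; 1 stands for 200 mm of shift or 60 degrees of turn. Its arguments: {"type":"object","properties":{"targets":{"type":"array"},"hand":{"type":"number"},"squeeze":{"type":"number"}},"required":["targets"]}

```bash
mkdir -p pics
cat > h.py <<'E'
import numpy as np, cv2
from scipy.spatial.transform import Rotation as R
from rig import *
def cloud(p):
    d=p['depth']; f=200/np.tan(np.radians(p['vfov'])/2)
    v,u=np.mgrid[:400,:640]
    c=np.stack([(u-p['cx'])*d/f,(v-p['cy'])*d/f,d],-1)
    Rm=cv2.Rodrigues(np.array(p['rvec'],float))[0]
    w=(c-np.array(p['tvec']).ravel())@Rm
    w[d==0]=np.nan
    return w
E
python3 - <<'E'
from h import *
for n in('top','side'):
    p=read_camera(n); cv2.imwrite(f'pics/{n}0.png',p['color']); np.save(n+'.npy',cloud(p)); np.save(n+'c.npy',p['color'])
    w=cloud(p)
    for q in ['handle','holddown','buffer','fixture','neck','sheet','tin','glue','mallet']:
        for r in spot_in(p,q)[:1]:
            b=np.array(r['box']).astype(int); c=(b[:2]+b[2:])//2
            print(n,q,round(r['p'],2),b,np.round(w[min(c[1],399),min(c[0],639)]))
print(get_state())
E
```

```text
top handle 0.6 [335 189 444 219] [ 518. -197.  110.]
top holddown 0.66 [334 190 440 222] [ 531. -206.   18.]
top buffer 0.54 [417 191 441 207] [ 527. -304.  150.]
top fixture 0.58 [336 157 440 251] [ 517. -193.  116.]
top sheet 0.69 [202 152 276 273] [502. 270.   4.]
top tin 0.66 [340 111 362 140] [813. -89.   7.]
top glue 0.74 [289 232 306 250] [406.  73.  74.]
top mallet 0.89 [473 226 503 310] [ 343. -511.   28.]
side handle 0.67 [306 211 350 313] [ 517. -144.   17.]
side holddown 0.97 [306 212 352 311] [ 521. -142.   18.]
side buffer 0.68 [337 280 352 293] [ 522. -317.  197.]
side fixture 0.93 [292 212 396 326] [ 560. -176.   18.]
side neck 0.56 [297 235 389 258] [ 563. -131.   74.]
side sheet 0.59 [252 149 360 186] [508. 267.   1.]
side tin 0.97 [400 207 426 238] [806. -53.  32.]
side mallet 0.63 [228 385 336 398] [ 344. -476.    0.]
{'time': 1.0, 'q': array([ 1.38559508e+00,  3.84676792e-01,  7.93236093e-03,  1.06643119e-05,
       -1.19402505e+00, -2.58590732e-01]), 'qd': array([ 1.28474911e-03,  1.31083614e-03,  7.50531628e-04, -1.13023173e-04,
       -7.27062180e-04,  3.32732099e-05]), 'joint_torque': array([-7.32382650e-04, -3.90470982e+01,  1.87625384e+01,  4.22442645e+00,
        1.54933298e-02, -1.05231510e-05]), 'ee_pos': array([268.32964039, 564.44721418, 404.77837605]), 'orientation': array([ 9.75482366e-01, -2.20077606e-01,  4.46241745e-06, -1.35951201e-05]), 'wrist_force': array([-0.66057695,  0.13409632,  0.242     ]), 'moment': array([-0.00038928, -0.01467806, -0.00860972]), 'gripper_force': 0.0, 'gripper_width': 87.31050125896856}
```

Run:
```python
import cv2,numpy as np
a=cv2.imread('pics/top0.png');b=cv2.imread('pics/side0.png')
A=cv2.resize(a[100:300,190:510],(800,500));cv2.imwrite('pics/a.png',A)
cv2.imwrite('pics/b.png',cv2.resize(b[140:340,220:450],(690,600)))
```

```text
(no output)
```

View pics/a.png

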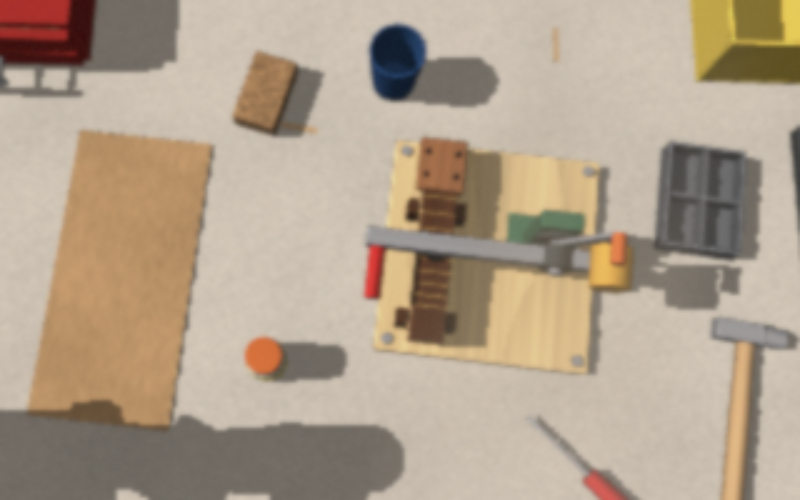

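View pics/b.png

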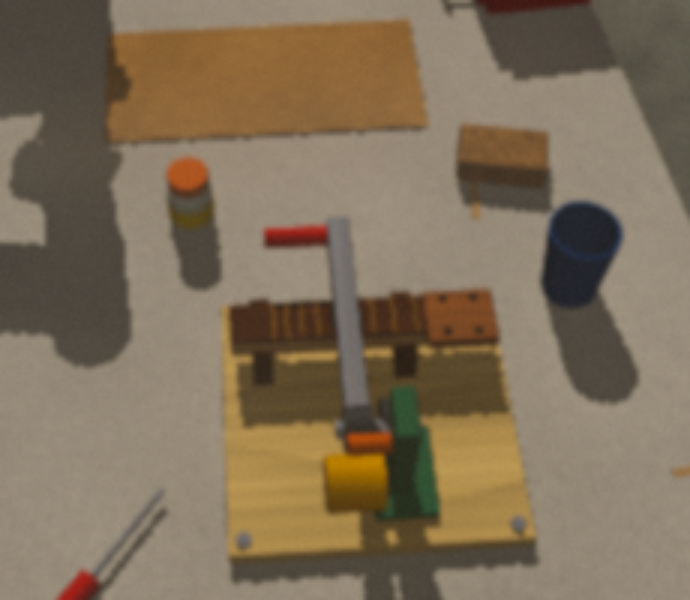

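The top view shows the arm along crop (370,238)–(590,258), the red handle at (374,272), the sheet's centre at about (120,280), and the neck under the arm. In the side view the handle is at (297,236), the orange stop at (370,441) and the yellow counterweight at (357,480). Next I measure these.

Run:
```python
import cv2,numpy as np
for n in('top','side'):
    w=np.load(n+'.npy');c=np.load(n+'c.npy');hsv=cv2.cvtColor(c,cv2.COLOR_BGR2HSV)
    H,S,V=[hsv[...,i].astype(int) for i in range(3)]
    x,y,z=w[...,0],w[...,1],w[...,2]
    def rect(m,name):
        p=w[m];p=p[~np.isnan(p[:,0])]
        if len(p)<4: print(n,name,'few');return
        r=cv2.minAreaRect(p[:,:2].astype(np.float32)); print(n,name,len(p),'c',np.round(r[0],1),np.round(r[1],1),'box',np.round(cv2.boxPoints(r)).tolist(),'z',np.round(np.percentile(p[:,2],[5,50,95])))
    reg=(x>330)&(x<720)&(y<-20)&(y>-420)
    red=((H<6)|(H>174))&(S>170)&(V>90)&reg&(z>70)&(y>-110)
    rect(red,'handle')
    base=reg&(abs(z-18)<5)&(y<-50)&(S>50); 
    rect(cv2.erode(base.astype(np.uint8),np.ones((2,2)))>0,'base')
    rect((H>8)&(H<20)&(S>90)&(abs(z-4)<6)&(y>100)&(y<450)&(x>300)&(x<720),'sheet')
    neck=reg&(z>62)&(z<90)&(y>-200)&(y<-90)&(S>60); rect(neck,'neck')
    rect(reg&(z>105)&(z<140)&(S<60),'armbar')
    rect(reg&(H>50)&(H<90)&(S>60)&(z>135),'posttop')
    rect(reg&(H>18)&(H<30)&(S>170)&(z>60),'cw')
    rect(reg&(H>4)&(H<14)&(S>170)&(z>100)&(y<-200),'pin')
```

```text
top handle 82 c [499.7 -50.1] [12.2 55.5] box [[471.0, -54.0], [527.0, -59.0], [528.0, -47.0], [473.0, -41.0]] z [121. 124. 127.]
top base 3771 c [ 545.9 -203.3] [267.2 276.3] box [[396.0, -323.0], [671.0, -349.0], [696.0, -83.0], [421.0, -57.0]] z [15. 18. 22.]
top sheet 6178 c [507.1 228.7] [265.4 376. ] box [[308.0, 113.0], [683.0, 80.0], [706.0, 345.0], [331.0, 377.0]] z [0. 4. 7.]
top neck 1172 c [ 554.2 -128.7] [ 63.4 260.1] box [[422.0, -152.0], [682.0, -168.0], [686.0, -105.0], [426.0, -89.0]] z [67. 74. 79.]
top armbar 868 c [ 544.4 -195.9] [305.   76.9] box [[481.0, -340.0], [556.0, -353.0], [608.0, -52.0], [532.0, -39.0]] z [116. 127. 136.]
top posttop few
top cw few
top pin few
side handle 75 c [503.  -54.3] [14.4 56. ] box [[475.0, -60.0], [531.0, -63.0], [531.0, -48.0], [475.0, -46.0]] z [119. 123. 127.]
side base 4260 c [ 550.9 -206.7] [264.1 276.2] box [[401.0, -325.0], [676.0, -352.0], [701.0, -89.0], [426.0, -62.0]] z [14. 17. 21.]
side sheet 3782 c [523.6 244.4] [242.6 403.5] box [[312.0, 141.0], [714.0, 106.0], [735.0, 348.0], [333.0, 382.0]] z [-0.  3.  7.]
side neck 1274 c [ 557.3 -133.1] [ 69.3 259.1] box [[426.0, -159.0], [684.0, -176.0], [689.0, -107.0], [430.0, -90.0]] z [65. 73. 78.]
side armbar 610 c [ 543.1 -159.8] [235.9  47.1] box [[504.0, -273.0], [550.0, -280.0], [583.0, -46.0], [536.0, -40.0]] z [122. 126. 134.]
side posttop 123 c [ 563.9 -270.3] [46.5 21.4] box [[551.0, -292.0], [572.0, -295.0], [577.0, -248.0], [556.0, -246.0]] z [140. 142. 145.]
side cw 351 c [ 509.  -326.1] [43.4 50.5] box [[481.0, -345.0], [532.0, -351.0], [537.0, -308.0], [487.0, -302.0]] z [139. 155. 160.]
side pin 101 c [ 523.4 -300.2] [51.3 33.9] box [[502.0, -322.0], [535.0, -328.0], [545.0, -278.0], [511.0, -272.0]] z [129. 195. 199.]
```

Request:
{"name": "jog_arm", "arguments": {
  "targets": [
    {"linear":[0,0,0],"rot":[0,0,-0.111]},
    {"linear":[0,0,0],"rot":[0,0,-0.111]},
    {"linear":[0,0,0],"rot":[0,0,-0.111]},
    {"linear":[0.0842,0.174,0.019],"rot":[0,0,0]},
    {"linear":[0.0842,0.174,0.019],"rot":[0,0,0]},
    {"linear":[0.0842,0.174,0.019],"rot":[0,0,0]},
    {"linear":[0.0842,0.174,0.019],"rot":[0,0,0]},
    {"linear":[0.0842,0.174,0.019],"rot":[0,0,0]},
    {"linear":[0.0842,0.174,0.019],"rot":[0,0,0]},
    {"linear":[0.0842,0.174,0.019],"rot":[0,0,0]},
    {"linear":[0.0842,0.174,0.019],"rot":[0,0,0]},
    {"linear":[0.0842,0.174,0.019],"rot":[0,0,0]},
    {"linear":[0.0842,0.174,0.019],"rot":[0,0,0]},
    {"linear":[0.0842,0.174,0.019],"rot":[0,0,0]},
    {"linear":[0.0842,0.174,0.019],"rot":[0,0,0]},
    {"linear":[0.0842,0.174,0.019],"rot":[0,0,0]},
    {"linear":[0.0842,0.174,0.019],"rot":[0,0,0]},
    {"linear":[0.0842,0.174,0.019],"rot":[0,0,0]},
    {"linear":[0.0842,0.174,0.019],"rot":[0,0,0]},
    {"linear":[0.0842,0.174,0.019],"rot":[0,0,0]}
  ],
  "hand": 0.8
}}

```text
time: 2.67
ee_pos: [497.5, -53.6, 340.4]
orientation: [0.999, -0.047, 0.0, -0.0]
wrist_force: [2.0, 1.0, -0.4]
gripper_width: 69.5
gripper_force: 0.0
```

Run:
```python
from h import *
s=get_state();print(s['time'],s['ee_pos'],R.from_quat(s['orientation']).as_matrix().round(4).tolist(),s['wrist_force'],s['gripper_width'],s['q'])
# red seen
p=read_camera('side');w=cloud(p);hsv=cv2.cvtColor(p['color'],cv2.COLOR_BGR2HSV).astype(int)
m=((hsv[...,0]<6)|(hsv[...,0]>174))&(hsv[...,1]>170)&(w[...,2]>70)&(w[...,1]>-110)&(w[...,1]<0)&(w[...,0]<600)&(w[...,0]>430)
q=w[m];print(len(q),q.min(0) if len(q) else 0,q.max(0) if len(q) else 0)
# sheet corners (world), colour-thresholded on the initial top image
w=np.load('top.npy');c=np.load('topc.npy');hs=cv2.cvtColor(c,cv2.COLOR_BGR2HSV).astype(int)
m=((hs[...,0]>8)&(hs[...,0]<20)&(hs[...,1]>90)).astype(np.uint8);m[:,:195]=0;m[:,285:]=0
n,l,st,ce=cv2.connectedComponentsWithStats(cv2.morphologyEx(m,cv2.MORPH_OPEN,np.ones((3,3))));k=1+st[1:,4].argmax();pp=w[l==k];pp=pp[~np.isnan(pp[:,0])]
print(cv2.minAreaRect(pp[:,:2].astype(np.float32)),cv2.boxPoints(cv2.minAreaRect(pp[:,:2].astype(np.float32))))
```

```text
2.6667 [497.47643002 -53.60680025 340.36636893] [[0.9955, -0.0948, 0.0009], [-0.0948, -0.9955, 0.0001], [0.0009, -0.0002, -1.0]] [ 1.95210465  0.98748825 -0.35637812] 69.4937276904407 [ 2.17755132e-01  2.34060307e-01 -3.87125360e-01  1.46961626e-04
 -9.48694317e-01  1.25806014e+00]
0 0 0
((510.79986572265625, 272.1526184082031), (178.24928283691406, 375.9783020019531), 85.07775115966797) [[315.85675 199.48685]
 [690.4485  167.22647]
 [705.743   344.8184 ]
 [331.15125 377.07877]]
```

Request:
{"name": "jog_arm", "arguments": {
  "targets": [
    {"linear":[0,0,0.1],"rot":[0,0,0]},
    {"linear":[0,0,0.1],"rot":[0,0,0]},
    {"linear":[0,0,0.06],"rot":[0,0,0]},
    {"linear":[0,0,0.045],"rot":[0,0,0]},
    {"linear":[0,0,0],"rot":[0,0,0]},
    {"linear":[0,0,0],"rot":[0,0,0]}
  ],
  "hand": 0.6
}}

```text
time: 3.22
ee_pos: [497.4, -51.5, 279.3]
orientation: [0.999, -0.047, -0.0, 0.0]
wrist_force: [0.7, 0.4, -0.4]
gripper_width: 52.6
gripper_force: 0.0
```

Request:
{"name": "jog_arm", "arguments": {
  "targets": [
    {"linear":[0,0,0],"rot":[0,0,0]},
    {"linear":[0,0,0],"rot":[0,0,0]},
    {"linear":[0,0,0],"rot":[0,0,0]},
    {"linear":[0,0,0],"rot":[0,0,0]},
    {"linear":[0,0,0],"rot":[0,0,0]},
    {"linear":[0,0,0],"rot":[0,0,0]}
  ],
  "hand": 0,
  "squeeze": 8
}}

```text
time: 3.72
ee_pos: [497.2, -51.6, 279.4]
orientation: [0.999, -0.048, 0.0, -0.0]
wrist_force: [-0.2, 8.9, 1.2]
gripper_width: 19.8
gripper_force: 5.9
```

Request:
{"name": "jog_arm", "arguments": {
  "targets": [
    {"linear":[0,-0.008,0],"rot":[0,0,0]},
    {"linear":[0,0,0],"rot":[0,0,0]},
    {"linear":[0,0,0],"rot":[0,0,0]}
  ]
}}

```text
time: 3.97
ee_pos: [497.3, -50.8, 279.4]
orientation: [0.999, -0.047, -0.0, 0.001]
wrist_force: [0.6, -4.6, 1.3]
gripper_width: 19.8
gripper_force: 8.0
```

Run:
```python
import numpy as np,json
def f(a,b,n):
    t=np.linspace(a,b,n+1)
    print(a,b,json.dumps([{"linear":[0,round(-1.05*(np.cos(v)-np.cos(u)),4),round(-1.05*(np.sin(v)-np.sin(u)),4)],"rot":[0,0,0]} for u,v in zip(t,t[1:])]))
f(0,.1,4);f(.1,.8,18);f(.8,1.48,20)
```

```text
0 0.1 [{"linear": [0, 0.0003, -0.0262], "rot": [0, 0, 0]}, {"linear": [0, 0.001, -0.0262], "rot": [0, 0, 0]}, {"linear": [0, 0.0016, -0.0262], "rot": [0, 0, 0]}, {"linear": [0, 0.0023, -0.0261], "rot": [0, 0, 0]}]
0.1 0.8 [{"linear": [0, 0.0049, -0.0405], "rot": [0, 0, 0]}, {"linear": [0, 0.0064, -0.0403], "rot": [0, 0, 0]}, {"linear": [0, 0.008, -0.04], "rot": [0, 0, 0]}, {"linear": [0, 0.0096, -0.0397], "rot": [0, 0, 0]}, {"linear": [0, 0.0111, -0.0393], "rot": [0, 0, 0]}, {"linear": [0, 0.0126, -0.0388], "rot": [0, 0, 0]}, {"linear": [0, 0.0141, -0.0383], "rot": [0, 0, 0]}, {"linear": [0, 0.0156, -0.0377], "rot": [0, 0, 0]}, {"linear": [0, 0.017, -0.0371], "rot": [0, 0, 0]}, {"linear": [0, 0.0185, -0.0364], "rot": [0, 0, 0]}, {"linear": [0, 0.0199, -0.0357], "rot": [0, 0, 0]}, {"linear": [0, 0.0212, -0.0349], "rot": [0, 0, 0]}, {"linear": [0, 0.0226, -0.034], "rot": [0, 0, 0]}, {"linear": [0, 0.0239, -0.0331], "rot": [0, 0, 0]}, {"linear": [0, 0.0252, -0.0322], "rot": [0, 0, 0]}, {"linear": [0, 0.0264, -0.0312], "rot": [0, 0, 0]}, {"linear": [0, 0.0276, -0.0301], "rot": [0, 0, 0]}
[... 398 characters left out ...]
0.0187], "rot": [0, 0, 0]}, {"linear": [0, 0.0311, -0.0176], "rot": [0, 0, 0]}, {"linear": [0, 0.0316, -0.0165], "rot": [0, 0, 0]}, {"linear": [0, 0.0322, -0.0155], "rot": [0, 0, 0]}, {"linear": [0, 0.0327, -0.0144], "rot": [0, 0, 0]}, {"linear": [0, 0.0332, -0.0132], "rot": [0, 0, 0]}, {"linear": [0, 0.0336, -0.0121], "rot": [0, 0, 0]}, {"linear": [0, 0.034, -0.011], "rot": [0, 0, 0]}, {"linear": [0, 0.0343, -0.0098], "rot": [0, 0, 0]}, {"linear": [0, 0.0346, -0.0086], "rot": [0, 0, 0]}, {"linear": [0, 0.0349, -0.0074], "rot": [0, 0, 0]}, {"linear": [0, 0.0351, -0.0062], "rot": [0, 0, 0]}, {"linear": [0, 0.0353, -0.005], "rot": [0, 0, 0]}, {"linear": [0, 0.0355, -0.0038], "rot": [0, 0, 0]}]
```

Request:
{"name": "jog_arm", "arguments": {
  "targets": [
    {"linear":[0,0.002,0],"rot":[0,0,0]},
    {"linear":[0,0,0],"rot":[0,0,0]}
  ],
  "squeeze": 10
}}

```text
time: 4.13
ee_pos: [497.3, -50.9, 279.4]
orientation: [0.999, -0.047, 0.0, 0.0]
wrist_force: [0.3, -4.0, 1.4]
gripper_width: 19.6
gripper_force: 10.0
```

Request:
{"name": "jog_arm", "arguments": {
  "targets": [
    {"linear":[0,0.0003,-0.0262],"rot":[0,0,0]},
    {"linear":[0,0.001,-0.0262],"rot":[0,0,0]},
    {"linear":[0,0.0016,-0.0262],"rot":[0,0,0]},
    {"linear":[0,0.0023,-0.0261],"rot":[0,0,0]}
  ]
}}

```text
time: 4.47
ee_pos: [497.2, -52.0, 300.0]
orientation: [0.999, -0.048, -0.0, 0.0]
wrist_force: [2.6, -6.2, -3.0]
gripper_width: 19.3
gripper_force: 10.0
```

Request:
{"name": "jog_arm", "arguments": {
  "targets": [
    {"linear":[0,0.0049,-0.0405],"rot":[0,0,0]},
    {"linear":[0,0.0064,-0.0403],"rot":[0,0,0]},
    {"linear":[0,0.008,-0.04],"rot":[0,0,0]},
    {"linear":[0,0.0096,-0.0397],"rot":[0,0,0]},
    {"linear":[0,0.0111,-0.0393],"rot":[0,0,0]},
    {"linear":[0,0.0126,-0.0388],"rot":[0,0,0]},
    {"linear":[0,0.0141,-0.0383],"rot":[0,0,0]},
    {"linear":[0,0.0156,-0.0377],"rot":[0,0,0]},
    {"linear":[0,0.017,-0.0371],"rot":[0,0,0]}
  ]
}}

```text
time: 5.22
ee_pos: [495.2, -72.8, 369.7]
orientation: [0.999, -0.048, -0.001, 0.002]
wrist_force: [2.9, -12.7, -8.0]
gripper_width: 19.2
gripper_force: 10.4
```

Request:
{"name": "jog_arm", "arguments": {
  "targets": [
    {"linear":[0,0.008,0.002],"rot":[0,0,0]},
    {"linear":[0,0,0],"rot":[0,0,0]}
  ]
}}

```text
time: 5.38
ee_pos: [495.0, -73.4, 369.7]
orientation: [0.999, -0.048, -0.0, 0.0]
wrist_force: [2.6, -4.6, -3.1]
gripper_width: 19.4
gripper_force: 10.1
```

Run:
```python
from h import *
p=read_camera('side');w=cloud(p);cv2.imwrite('pics/c.png',cv2.resize(p['color'][140:340,220:450],(690,600)))
print(get_state()['ee_pos'],get_state()['wrist_force'])
```

```text
[495.06752285 -73.30219475 369.51753145] [ 2.53263271 -5.74580595 -3.78068363]
```

View pics/c.png

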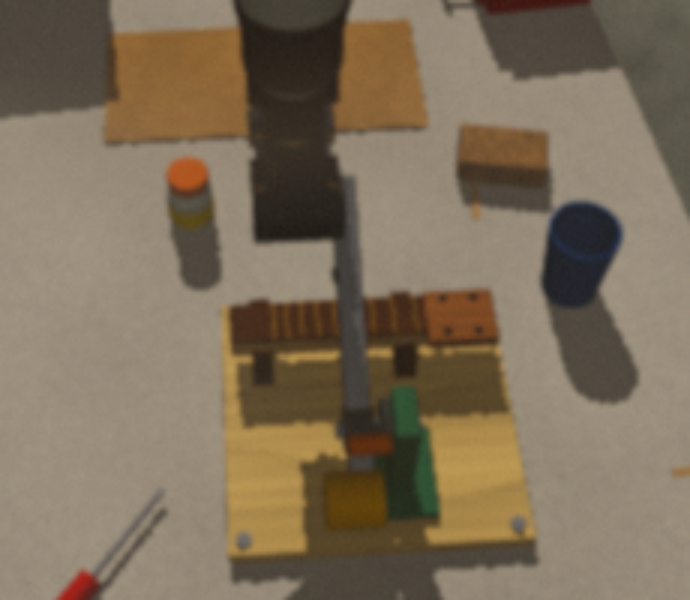

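The picture shows the arm raised with the gripper (bar from (348,180) to (355,410), gripper at (298,200)) and the neck still in its cradles. I continue along the arc.

Request:
{"name": "jog_arm", "arguments": {
  "targets": [
    {"linear":[0,0.0195,-0.0364],"rot":[0,0,0]},
    {"linear":[0,0.0209,-0.0357],"rot":[0,0,0]},
    {"linear":[0,0.0222,-0.0349],"rot":[0,0,0]},
    {"linear":[0,0.0226,-0.034],"rot":[0,0,0]},
    {"linear":[0,0.0239,-0.0331],"rot":[0,0,0]},
    {"linear":[0,0.0252,-0.0322],"rot":[0,0,0]},
    {"linear":[0,0.0264,-0.0312],"rot":[0,0,0]},
    {"linear":[0,0.0276,-0.0301],"rot":[0,0,0]},
    {"linear":[0,0.0287,-0.029],"rot":[0,0,0]}
  ]
}}

```text
time: 6.18
ee_pos: [490.8, -117.0, 426.6]
orientation: [0.999, -0.048, -0.002, 0.001]
wrist_force: [3.8, -9.9, -13.4]
gripper_width: 19.1
gripper_force: 10.8
```

Request:
{"name": "jog_arm", "arguments": {
  "targets": [
    {"linear":[0,0.026,-0.0244],"rot":[0,0,0]},
    {"linear":[0,0.0268,-0.0235],"rot":[0,0,0]},
    {"linear":[0,0.0276,-0.0226],"rot":[0,0,0]},
    {"linear":[0,0.0284,-0.0217],"rot":[0,0,0]},
    {"linear":[0,0.0291,-0.0207],"rot":[0,0,0]},
    {"linear":[0,0.0298,-0.0197],"rot":[0,0,0]},
    {"linear":[0,0.0304,-0.0187],"rot":[0,0,0]},
    {"linear":[0,0.0311,-0.0176],"rot":[0,0,0]},
    {"linear":[0,0.0316,-0.0165],"rot":[0,0,0]},
    {"linear":[0,0.0322,-0.0155],"rot":[0,0,0]}
  ]
}}

```text
time: 7.02
ee_pos: [485.1, -174.8, 468.0]
orientation: [0.999, -0.048, -0.002, -0.0]
wrist_force: [0.3, -5.5, -11.2]
gripper_width: 19.8
gripper_force: 10.0
```

Request:
{"name": "jog_arm", "arguments": {
  "targets": [
    {"linear":[0,0.033,-0.008],"rot":[0,0,0]},
    {"linear":[0,0.0332,-0.0098],"rot":[0,0,0]},
    {"linear":[0,0.0336,-0.0101],"rot":[0,0,0]},
    {"linear":[0,0.034,-0.011],"rot":[0,0,0]},
    {"linear":[0,0.0343,-0.0098],"rot":[0,0,0]},
    {"linear":[0,0.0346,-0.0086],"rot":[0,0,0]}
  ]
}}

```text
time: 7.52
ee_pos: [481.1, -215.3, 482.4]
orientation: [0.999, -0.047, 0.0, 0.0]
wrist_force: [-3.5, 0.1, 0.2]
gripper_width: 19.7
gripper_force: 10.0
```

Request:
{"name": "jog_arm", "arguments": {
  "targets": [
    {"linear":[0,0.0349,-0.0074],"rot":[0,0,0]},
    {"linear":[0,0.0351,-0.0062],"rot":[0,0,0]},
    {"linear":[0,0.02,-0.003],"rot":[0,0,0]},
    {"linear":[0,0.01,-0.0015],"rot":[0,0,0]},
    {"linear":[0,0,0],"rot":[0,0,0]},
    {"linear":[0,0,0],"rot":[0,0,0]}
  ]
}}

```text
time: 8.02
ee_pos: [479.7, -234.9, 485.1]
orientation: [0.999, -0.048, 0.0, 0.0]
wrist_force: [-5.2, -0.2, 2.9]
gripper_width: 19.4
gripper_force: 10.0
```

Run:
```python
from h import *
ey=np.array([.0954,.9954]);ex=np.array([.9954,-.0954])
# handle/pivot by contact: centre y from grip
h=np.array([501.5,-51.2])+0; piv=h-210*ey; print('piv',piv)
def an(w,c,n):
    hs=cv2.cvtColor(c,cv2.COLOR_BGR2HSV).astype(int);H,S=hs[...,0],hs[...,1]
    x,y,z=w[...,0],w[...,1],w[...,2]
    m=(H>3)&(H<12)&(S>170)&(z>150)&(z<215)&(y<-260)&(y>-345)&(x>470)&(x<570)
    p=w[m]; r=np.c_[(p[:,:2]-piv)@ex,(p[:,:2]-piv)@ey,p[:,2]-115]
    print(n,len(p),np.percentile(r,[3,25,50,75,97],axis=0).round(1).tolist())
for n in('top','side'): an(np.load(n+'.npy'),np.load(n+'c.npy'),n)
p=read_camera('side'); an(cloud(p),p['color'],'now')
```

```text
piv [ 481.466 -260.234]Traceback (most recent call last):
  File "<stdin>", line 11, in <module>
  File "<stdin>", line 10, in an
    return _quantile_unchecked(
        a, q, axis, out, overwrite_input, method, keepdims, weights)
    return _ureduce(a,
                    func=_quantile_ureduce_func,
    ...<5 lines>...
                    overwrite_input=overwrite_input,
                    method=method)
    r = func(a, **kwargs)
    result = _quantile(arr,
                       quantiles=q,
    ...<2 lines>...
                       out=out,
                       weights=wgt)
    slices_having_nans = np.isnan(arr[-1, ...])
                                  ~~~^^^^^^^^^
IndexError: index -1 is out of bounds for axis 0 with size 0
```

```bash
cat > pin.py <<'E'
from h import *
ey=np.array([.0954,.9954]);ex=np.array([.9954,-.0954]);piv=np.array([481.5,-260.2])
def an(w,c,n):
    hs=cv2.cvtColor(c,cv2.COLOR_BGR2HSV).astype(int);H,S=hs[...,0],hs[...,1]
    x,y,z=w[...,0],w[...,1],w[...,2]
    m=(H>3)&(H<16)&(S>150)&(z>140)&(z<225)&(y<-250)&(y>-350)&(x>460)&(x<580)
    p=w[m]
    if len(p)<5: print(n,len(p));return
    r=np.c_[(p[:,:2]-piv)@ex,(p[:,:2]-piv)@ey,p[:,2]-115]
    print(n,len(p),np.percentile(r,[3,25,50,75,97],axis=0).round(1).tolist())
E
python3 - <<'E'
from pin import *
for n in('top','side'): an(np.load(n+'.npy'),np.load(n+'c.npy'),n)
p=read_camera('side'); an(cloud(p),p['color'],'now')
p=read_camera('top'); an(cloud(p),p['color'],'nowt')
E
```

```text
top 65 [[24.7, -54.4, 43.3], [31.3, -51.6, 77.9], [40.5, -49.3, 80.6], [48.5, -46.1, 82.4], [54.4, -43.7, 84.0]]
side 95 [[26.9, -61.2, 74.5], [35.5, -58.4, 78.3], [44.3, -56.8, 79.9], [54.1, -51.8, 82.2], [60.3, -46.3, 83.8]]
now 98 [[27.1, -62.0, 73.5], [34.2, -59.5, 78.0], [43.4, -56.5, 80.1], [52.5, -52.9, 81.7], [60.0, -48.2, 84.2]]
nowt 0
```

Run:
```python
import numpy as np,json
def f(a,b,n):
    t=np.linspace(a,b,n+1)
    print(a,b,json.dumps([{"linear":[0,round(-1.05*(np.cos(v)-np.cos(u)),4),round(-1.05*(np.sin(v)-np.sin(u)),4)],"rot":[0,0,0]} for u,v in zip(t,t[1:])]))
f(1.45,1.81,10);f(1.81,1.97,16);f(1.97,2.32,35)
```

```text
1.45 1.81 [{"linear": [0, 0.0376, -0.0039], "rot": [0, 0, 0]}, {"linear": [0, 0.0377, -0.0025], "rot": [0, 0, 0]}, {"linear": [0, 0.0378, -0.0012], "rot": [0, 0, 0]}, {"linear": [0, 0.0378, 0.0002], "rot": [0, 0, 0]}, {"linear": [0, 0.0378, 0.0016], "rot": [0, 0, 0]}, {"linear": [0, 0.0377, 0.0029], "rot": [0, 0, 0]}, {"linear": [0, 0.0376, 0.0043], "rot": [0, 0, 0]}, {"linear": [0, 0.0374, 0.0056], "rot": [0, 0, 0]}, {"linear": [0, 0.0372, 0.007], "rot": [0, 0, 0]}, {"linear": [0, 0.0369, 0.0083], "rot": [0, 0, 0]}]
1.81 1.97 [{"linear": [0, 0.0102, 0.0025], "rot": [0, 0, 0]}, {"linear": [0, 0.0102, 0.0026], "rot": [0, 0, 0]}, {"linear": [0, 0.0101, 0.0027], "rot": [0, 0, 0]}, {"linear": [0, 0.0101, 0.0028], "rot": [0, 0, 0]}, {"linear": [0, 0.0101, 0.0029], "rot": [0, 0, 0]}, {"linear": [0, 0.01, 0.003], "rot": [0, 0, 0]}, {"linear": [0, 0.01, 0.0031], "rot": [0, 0, 0]}, {"linear": [0, 0.01, 0.0032], "rot": [0, 0, 0]}, {"linear": [0, 0.01, 0.0033], "rot": [0, 0, 0]}, {"linear": [0, 0.0099, 0.0034], "rot": [0, 0, 0]}, {"linear": [0, 0.0099, 0.0035], "rot": [0, 0, 0]}, {"linear": [0,
[... 1328 characters left out ...]
 [0, 0.0086, 0.0061], "rot": [0, 0, 0]}, {"linear": [0, 0.0085, 0.0061], "rot": [0, 0, 0]}, {"linear": [0, 0.0085, 0.0062], "rot": [0, 0, 0]}, {"linear": [0, 0.0084, 0.0063], "rot": [0, 0, 0]}, {"linear": [0, 0.0083, 0.0064], "rot": [0, 0, 0]}, {"linear": [0, 0.0083, 0.0065], "rot": [0, 0, 0]}, {"linear": [0, 0.0082, 0.0066], "rot": [0, 0, 0]}, {"linear": [0, 0.0081, 0.0066], "rot": [0, 0, 0]}, {"linear": [0, 0.0081, 0.0067], "rot": [0, 0, 0]}, {"linear": [0, 0.008, 0.0068], "rot": [0, 0, 0]}, {"linear": [0, 0.0079, 0.0069], "rot": [0, 0, 0]}, {"linear": [0, 0.0079, 0.007], "rot": [0, 0, 0]}, {"linear": [0, 0.0078, 0.007], "rot": [0, 0, 0]}, {"linear": [0, 0.0077, 0.0071], "rot": [0, 0, 0]}]
```

Request:
{"name": "jog_arm", "arguments": {
  "targets": [
    {"linear":[0,0.03,-0.0039],"rot":[0,0,0]},
    {"linear":[0,0.0377,-0.0025],"rot":[0,0,0]},
    {"linear":[0,0.0378,-0.0012],"rot":[0,0,0]},
    {"linear":[0,0.0378,0.0002],"rot":[0,0,0]},
    {"linear":[0,0.0378,0.0016],"rot":[0,0,0]},
    {"linear":[0,0.0377,0.0029],"rot":[0,0,0]},
    {"linear":[0,0.02,0.0025],"rot":[0,0,0]},
    {"linear":[0,0,0],"rot":[0,0,0]}
  ]
}}

```text
time: 8.78
ee_pos: [475.4, -283.2, 483.8]
orientation: [0.999, -0.048, -0.0, -0.0]
wrist_force: [-1.2, -0.1, -4.1]
gripper_width: 19.1
gripper_force: 10.2
```

Run:
```python
from pin import *
s=get_state();d=s['ee_pos'][:2]-piv; print('theta',np.arccos(d@ey/210),s['ee_pos'],s['wrist_force'])
p=read_camera('side'); an(cloud(p),p['color'],'now');s=get_state();print(s['wrist_force'])
```

```text
theta 1.6830562261074793 [ 475.3701553  -283.24632034  483.79680472] [-1.20249101 -0.09241057 -4.14493978]
now 98 [[26.9, -61.7, 72.2], [34.1, -59.7, 77.6], [42.6, -56.2, 79.9], [51.3, -52.8, 81.4], [60.0, -48.8, 83.3]]
[-2.16353521 -1.30844202 -4.50226187]
```

Request:
{"name": "jog_arm", "arguments": {
  "targets": [
    {"linear":[0,0.025,0.006],"rot":[0,0,0]},
    {"linear":[0,0.025,0.006],"rot":[0,0,0]},
    {"linear":[0,0.025,0.006],"rot":[0,0,0]},
    {"linear":[0,0.025,0.006],"rot":[0,0,0]},
    {"linear":[0,0.015,0.004],"rot":[0,0,0]},
    {"linear":[0,0,0],"rot":[0,0,0]},
    {"linear":[0,0,0],"rot":[0,0,0]}
  ]
}}

```text
time: 9.42
ee_pos: [473.1, -305.4, 479.2]
orientation: [0.999, -0.048, 0.0, 0.0]
wrist_force: [-0.9, -0.1, -2.2]
gripper_width: 19.4
gripper_force: 10.1
```

Request:
{"name": "jog_arm", "arguments": {
  "targets": [
    {"linear":[0,0.0102,0.0025],"rot":[0,0,0]},
    {"linear":[0,0.0102,0.0026],"rot":[0,0,0]},
    {"linear":[0,0.0101,0.0027],"rot":[0,0,0]},
    {"linear":[0,0,0],"rot":[0,0,0]},
    {"linear":[0,0,0],"rot":[0,0,0]}
  ]
}}

```text
time: 9.83
ee_pos: [472.5, -311.3, 477.6]
orientation: [0.999, -0.048, 0.0, 0.0]
wrist_force: [0.3, -1.1, -2.1]
gripper_width: 19.0
gripper_force: 10.1
```

Run:
```python
from pin import *
s=get_state();d=s['ee_pos'][:2]-piv; print('theta',np.arccos(d@ey/210),s['ee_pos'],s['wrist_force'])
p=read_camera('side'); an(cloud(p),p['color'],'now');s=get_state();print(s['wrist_force'])
```

```text
theta 1.8196010028494443 [ 472.54892314 -311.29267346  477.56772313] [ 0.28965277 -1.13216764 -2.07266884]
now 72 [[27.2, -61.8, 72.5], [36.3, -60.2, 76.8], [47.9, -58.7, 78.2], [55.6, -55.9, 80.4], [60.7, -47.3, 82.6]]
[ 0.00777693 -0.18258024 -1.99431818]
```

Request:
{"name": "jog_arm", "arguments": {
  "targets": [
    {"linear":[0,0.0101,0.0029],"rot":[0,0,0]},
    {"linear":[0,0.0101,0.0029],"rot":[0,0,0]},
    {"linear":[0,0.0101,0.0029],"rot":[0,0,0]},
    {"linear":[0,0,0],"rot":[0,0,0]},
    {"linear":[0,0,0],"rot":[0,0,0]}
  ]
}}

```text
time: 10.3
ee_pos: [472.0, -317.4, 475.6]
orientation: [0.999, -0.048, 0.0, 0.0]
wrist_force: [1.5, -0.2, -3.2]
gripper_width: 19.3
gripper_force: 10.1
```

Request:
{"name": "jog_arm", "arguments": {
  "targets": [
    {"linear":[0,0.01,0.003],"rot":[0,0,0]},
    {"linear":[0,0.01,0.003],"rot":[0,0,0]},
    {"linear":[0,0,0],"rot":[0,0,0]},
    {"linear":[0,0,0],"rot":[0,0,0]}
  ]
}}

```text
time: 10.63
ee_pos: [471.6, -321.3, 474.3]
orientation: [0.999, -0.048, 0.0, -0.0]
wrist_force: [1.2, -0.5, -4.1]
gripper_width: 19.1
gripper_force: 10.2
```

Request:
{"name": "jog_arm", "arguments": {
  "targets": [
    {"linear":[0,0.01,0.0036],"rot":[0,0,0]},
    {"linear":[0,0.01,0.0036],"rot":[0,0,0]},
    {"linear":[0,0,0],"rot":[0,0,0]},
    {"linear":[0,0,0],"rot":[0,0,0]}
  ]
}}

```text
time: 10.97
ee_pos: [471.2, -325.3, 473.1]
orientation: [0.999, -0.048, 0.0, 0.0]
wrist_force: [3.3, -0.4, -4.8]
gripper_width: 19.2
gripper_force: 10.2
```

Request:
{"name": "jog_arm", "arguments": {
  "targets": [
    {"linear":[0,0.01,0.0036],"rot":[0,0,0]},
    {"linear":[0,0.01,0.0036],"rot":[0,0,0]},
    {"linear":[0,0,0],"rot":[0,0,0]},
    {"linear":[0,0,0],"rot":[0,0,0]}
  ]
}}

```text
time: 11.3
ee_pos: [470.7, -329.3, 471.6]
orientation: [0.999, -0.048, 0.0, 0.0]
wrist_force: [2.4, -0.4, -3.0]
gripper_width: 19.5
gripper_force: 10.1
```

Run:
```python
from pin import *
s=get_state();d=s['ee_pos'][:2]-piv; print('theta',np.arccos(d@ey/210),s['ee_pos'],s['wrist_force'])
p=read_camera('side'); an(cloud(p),p['color'],'now');s=get_state();print(s['wrist_force'])
cv2.imwrite('pics/d.png',cv2.resize(p['color'][200:320,280:420],(700,600),interpolation=cv2.INTER_CUBIC))
```

```text
theta 1.9098328235683764 [ 470.70709526 -329.3298582   471.64284609] [ 2.4309892  -0.39596993 -3.0269934 ]
now 14 [[57.6, -61.3, 75.9], [57.9, -58.2, 76.4], [59.5, -55.5, 78.5], [60.2, -51.3, 81.0], [61.5, -45.9, 83.1]]
[ 2.14300623  0.55900718 -2.29562435]
```

View pics/d.png

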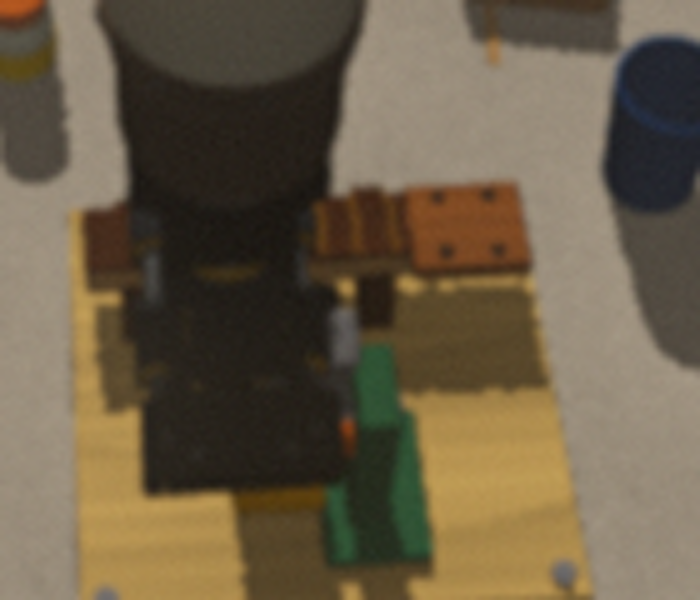

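The gripper now hides most of the stop, and only a sliver of orange shows at (347,437). From here I go by force.

Request:
{"name": "jog_arm", "arguments": {
  "targets": [
    {"linear":[0,0.01,0.0038],"rot":[0,0,0]},
    {"linear":[0,0.01,0.0038],"rot":[0,0,0]},
    {"linear":[0,0,0],"rot":[0,0,0]},
    {"linear":[0,0,0],"rot":[0,0,0]},
    {"linear":[0,0,0],"rot":[0,0,0]}
  ]
}}

```text
time: 11.77
ee_pos: [470.3, -333.2, 470.2]
orientation: [0.999, -0.048, 0.0, 0.0]
wrist_force: [2.6, -0.7, -2.2]
gripper_width: 19.2
gripper_force: 10.1
```

Request:
{"name": "jog_arm", "arguments": {
  "targets": [
    {"linear":[0,0.01,0.004],"rot":[0,0,0]},
    {"linear":[0,0.01,0.004],"rot":[0,0,0]},
    {"linear":[0,0,0],"rot":[0,0,0]},
    {"linear":[0,0,0],"rot":[0,0,0]},
    {"linear":[0,0,0],"rot":[0,0,0]}
  ]
}}

```text
time: 12.18
ee_pos: [469.9, -337.2, 468.6]
orientation: [0.999, -0.048, -0.0, 0.0]
wrist_force: [1.6, -0.8, -3.0]
gripper_width: 19.1
gripper_force: 10.1
```

Request:
{"name": "jog_arm", "arguments": {
  "targets": [
    {"linear":[0,0.01,0.0042],"rot":[0,0,0]},
    {"linear":[0,0.01,0.0042],"rot":[0,0,0]},
    {"linear":[0,0,0],"rot":[0,0,0]},
    {"linear":[0,0,0],"rot":[0,0,0]},
    {"linear":[0,0,0],"rot":[0,0,0]}
  ]
}}

```text
time: 12.6
ee_pos: [469.5, -341.1, 466.8]
orientation: [0.999, -0.048, -0.0, -0.0]
wrist_force: [2.0, 1.3, -2.3]
gripper_width: 19.2
gripper_force: 10.1
```

Request:
{"name": "jog_arm", "arguments": {
  "targets": [
    {"linear":[0,0.01,0.0042],"rot":[0,0,0]},
    {"linear":[0,0,0],"rot":[0,0,0]},
    {"linear":[0,0,0],"rot":[0,0,0]},
    {"linear":[0,0,0],"rot":[0,0,0]}
  ]
}}

```text
time: 12.93
ee_pos: [469.3, -343.0, 466.1]
orientation: [0.999, -0.048, -0.0, -0.0]
wrist_force: [2.2, 1.5, -1.9]
gripper_width: 19.1
gripper_force: 10.1
```

Run:
```python
from pin import *
for i in range(5):
    p=read_camera('side');print(get_state()['wrist_force'].round(1)); 
an(cloud(p),p['color'],'now')
```

```text
[ 1.5  2.  -3.2]
[ 0.6  1.9 -2.6]
[ 1.8  1.  -2.3]
[ 2.1  3.4 -2.3]
[ 2.   1.6 -3.2]
now 17 [[55.0, -61.9, 72.4], [57.4, -60.3, 77.0], [58.4, -56.2, 80.1], [60.1, -52.1, 81.0], [60.8, -48.2, 82.3]]
```

Request:
{"name": "jog_arm", "arguments": {
  "targets": [
    {"linear":[0,0.01,0.0044],"rot":[0,0,0]},
    {"linear":[0,0,0],"rot":[0,0,0]},
    {"linear":[0,0,0],"rot":[0,0,0]}
  ]
}}

```text
time: 13.43
ee_pos: [469.1, -345.1, 465.2]
orientation: [0.999, -0.048, -0.0, -0.0]
wrist_force: [1.2, 3.0, -1.4]
gripper_width: 19.2
gripper_force: 10.0
```

Run:
```python
from pin import *
a=[]
for i in range(5):
    p=read_camera('side');a.append(get_state()['wrist_force'])
print(np.mean(a,0),get_state()['ee_pos'])
```

```text
[ 0.60870715  3.01158691 -1.86592534] [ 469.08311589 -345.07365614  465.23018991]
```

Request:
{"name": "jog_arm", "arguments": {
  "targets": [
    {"linear":[0,-0.008,-0.004],"rot":[0,0,0]},
    {"linear":[0,-0.008,-0.004],"rot":[0,0,0]},
    {"linear":[0,0,0],"rot":[0,0,0]},
    {"linear":[0,0,0],"rot":[0,0,0]}
  ]
}}

```text
time: 14.02
ee_pos: [469.4, -341.9, 466.6]
orientation: [0.999, -0.047, -0.0, 0.0]
wrist_force: [1.3, 1.9, -4.2]
gripper_width: 19.2
gripper_force: 10.1
```

Request:
{"name": "jog_arm", "arguments": {
  "targets": [
    {"linear":[0,0,0],"rot":[0,0,0]},
    {"linear":[0,0,0],"rot":[0,0,0]},
    {"linear":[0,0,0],"rot":[0,0,0]},
    {"linear":[0,0,0],"rot":[0,0,0]},
    {"linear":[0,0,0],"rot":[0,0,0]},
    {"linear":[0,0,0],"rot":[0,0,0]}
  ],
  "hand": 0.6
}}

```text
time: 14.52
ee_pos: [469.4, -342.0, 467.1]
orientation: [0.999, -0.048, 0.0, 0.0]
wrist_force: [-0.6, 0.2, 0.3]
gripper_width: 48.6
gripper_force: 0.0
```

Request:
{"name": "jog_arm", "arguments": {
  "targets": [
    {"linear":[0,0,-0.05],"rot":[0,0,0]},
    {"linear":[0,0,-0.15],"rot":[0,0,0]},
    {"linear":[0,0,-0.2],"rot":[0,0,0]}
  ]
}}

```text
time: 14.77
ee_pos: [469.4, -341.8, 545.2]
orientation: [0.999, -0.048, -0.003, -0.001]
wrist_force: [0.7, -0.0, 0.8]
gripper_width: 52.6
gripper_force: 0.0
```

Run:
```python
from pin import *
s=get_state();print(s['ee_pos'],s['wrist_force'],s['gripper_width'])
p=read_camera('side');w=cloud(p);an(w,p['color'],'now')
hs=cv2.cvtColor(p['color'],cv2.COLOR_BGR2HSV).astype(int)
m=((hs[...,0]<6)|(hs[...,0]>174))&(hs[...,1]>150)&(w[...,2]>200)&(w[...,1]<-250);q=w[m];print(len(q),np.median(q,0) if len(q) else 0)
cv2.imwrite('pics/e.png',cv2.resize(p['color'][200:320,280:420],(700,600),interpolation=cv2.INTER_CUBIC))
```

```text
[ 469.43885658 -341.77878866  545.22308135] [ 0.67521815 -0.04111307  0.80925253] 52.58284047876707
now 90 [[26.9, -62.2, 72.5], [34.3, -60.1, 77.1], [43.3, -57.9, 79.6], [53.0, -54.7, 81.0], [60.1, -51.0, 82.9]]
0 0
```

View pics/e.png

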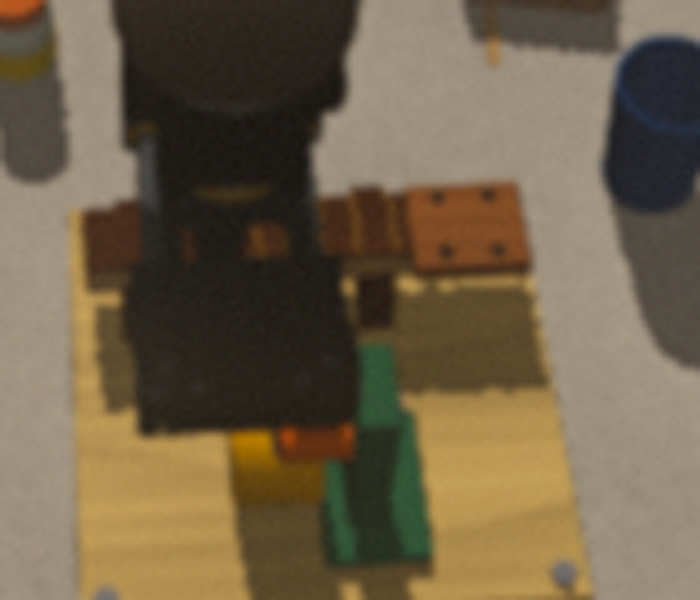

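The hold-down stands free on the stop (orange pin at (317,440), counterweight at (275,465)). Now I clear the view and measure the neck.

Request:
{"name": "jog_arm", "arguments": {
  "targets": [
    {"linear":[0.017,-0.19,0],"rot":[0,0,0]},
    {"linear":[0.017,-0.19,0],"rot":[0,0,0]},
    {"linear":[0.017,-0.19,0],"rot":[0,0,0]},
    {"linear":[0.017,-0.19,0],"rot":[0,0,0]},
    {"linear":[0.017,-0.19,0],"rot":[0,0,0]},
    {"linear":[0.017,-0.18,0.09],"rot":[0,0,0]},
    {"linear":[0.017,-0.18,0.09],"rot":[0,0,0]},
    {"linear":[0.017,-0.18,0.09],"rot":[0,0,0]},
    {"linear":[0.017,-0.18,0.09],"rot":[0,0,0]},
    {"linear":[0.017,-0.18,0.09],"rot":[0,0,0]},
    {"linear":[0,0,0],"rot":[0,0,0]}
  ]
}}

```text
time: 15.73
ee_pos: [538.7, 27.8, 453.3]
orientation: [0.999, -0.045, -0.003, 0.0]
wrist_force: [-0.7, 0.2, -1.9]
gripper_width: 52.2
gripper_force: 0.0
```

Run:
```python
from pin import *
s=get_state();print(s['time'],s['ee_pos'],s['wrist_force'])
for n in('top','side'):
    p=read_camera(n);w=cloud(p);an(w,p['color'],n)
    hs=cv2.cvtColor(p['color'],cv2.COLOR_BGR2HSV).astype(int)
    x,y,z=[w[...,i] for i in range(3)]
    m=((hs[...,0]<6)|(hs[...,0]>174))&(hs[...,1]>150)&(z>200)&(y<-250)&(y>-420);q=w[m];print('handle',len(q),np.median(q,0) if len(q) else 0)
    m=(z>66)&(z<90)&(y>-190)&(y<-80)&(x>400)&(x<720)
    q=w[m]; loc=np.c_[(q[:,:2]-[555,-130])@ex,(q[:,:2]-[555,-130])@ey]
    for lo in range(-130,130,20):
        g=loc[(loc[:,0]>=lo)&(loc[:,0]<lo+20)]
        if len(g)>5: print(lo,len(g),np.percentile(g[:,1],[3,97]).round(1),end='; ')
    print(np.percentile(loc[:,0],[.5,99.5]),np.median(q[:,2]))
    print(np.round(cv2.minAreaRect(q[:,:2].astype(np.float32))[0],1))
    if n=='side': cv2.imwrite('pics/f.png',cv2.resize(p['color'][200:320,280:420],(700,600),interpolation=cv2.INTER_CUBIC))
```

```text
15.7333 [538.74509684  27.79321119 453.33257097] [-0.68502205  0.22930332 -1.91986697]
top 0
handle 171 [ 471.10548468 -337.9988282   316.62404395]
-130 98 [-16.9  24.5]; -110 99 [-17.3  24.1]; -90 95 [-16.   23.7]; -70 95 [-17.6  24.2]; -50 97 [-17.4  24. ]; -30 87 [-16.2  24.5]; -10 91 [-17.8  23.5]; 10 89 [-16.1  24. ]; 30 92 [-17.4  24.9]; 50 91 [-23.4  30.7]; 70 108 [-23.4  30.4]; 90 109 [-24.8  31.2]; 110 98 [-21.3  30.9]; [-130.22710693  127.21638629] 74.87077913421776
[ 554.8 -125.3]
side 99 [[26.9, -62.3, 72.5], [35.4, -60.6, 77.6], [43.7, -57.2, 79.3], [52.7, -53.8, 80.9], [59.8, -49.1, 82.6]]
handle 224 [ 473.96589214 -345.73717469  315.91395156]
-130 87 [-21.3  20.6]; -110 97 [-20.   21.5]; -90 97 [-20.1  22.6]; -70 97 [-20.3  20. ]; -50 99 [-20.7  23. ]; -30 96 [-21.2  21.1]; -10 95 [-20.8  19.6]; 10 98 [-20.3  22.2]; 30 96 [-20.   21.5]; 50 97 [-22.2  23.3]; 70 113 [-27.9  28.6]; 90 115 [-26.9  27.6]; 110 108 [-27.7  27.8]; [-125.71813397  129.52702606] 73.87739771916253
[ 556.9 -132.6]
```

View pics/f.png

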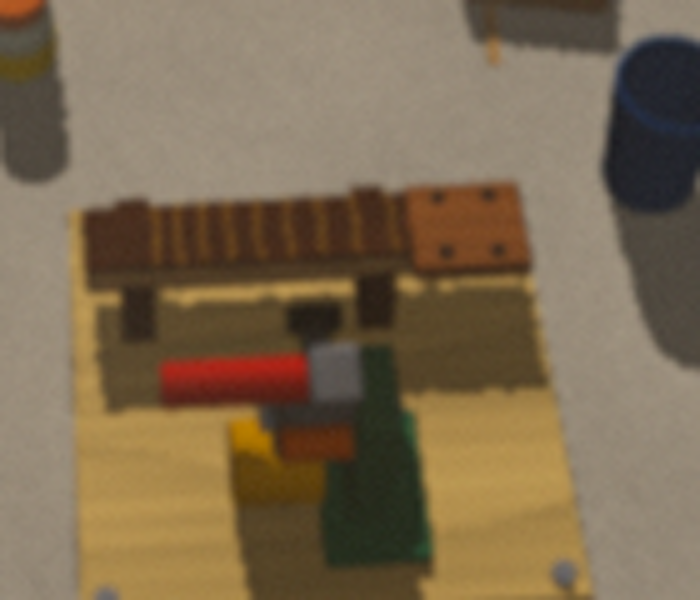

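The hold-down rests open (handle at (240,380)) and the neck sits in its cradles at (85–530, 235).

Request:
{"name": "jog_arm", "arguments": {
  "targets": [
    {"linear":[0.0137,0.128,0.128],"rot":[0,0,0]},
    {"linear":[0.0137,0.128,0.128],"rot":[0,0,0]},
    {"linear":[0.0137,0.128,0.128],"rot":[0,0,0]},
    {"linear":[0.0137,0.128,0.128],"rot":[0,0,0]},
    {"linear":[0.0137,0.128,0.128],"rot":[0,0,0]},
    {"linear":[0.0137,0.128,0.128],"rot":[0,0,0]},
    {"linear":[0,0,0.1],"rot":[0,0,0]},
    {"linear":[0,0,0],"rot":[0,0,0]},
    {"linear":[0,0,0],"rot":[0,0,0]}
  ],
  "hand": 1
}}

```text
time: 16.58
ee_pos: [540.4, -132.5, 283.8]
orientation: [0.999, -0.048, -0.0, 0.0]
wrist_force: [0.4, 0.1, -0.2]
gripper_width: 86.4
gripper_force: 0.0
```

Request:
{"name": "jog_arm", "arguments": {
  "targets": [
    {"linear":[0.002,-0.029,0],"rot":[0,0,0]},
    {"linear":[0,0,0.1],"rot":[0,0,0]},
    {"linear":[0,0,0.1],"rot":[0,0,0]},
    {"linear":[0,0,0.06],"rot":[0,0,0]},
    {"linear":[0,0,0.029],"rot":[0,0,0]},
    {"linear":[0,0,0],"rot":[0,0,0]}
  ]
}}

```text
time: 17.08
ee_pos: [541.7, -124.7, 226.0]
orientation: [0.999, -0.047, 0.0, 0.0]
wrist_force: [0.5, -0.3, 1.0]
gripper_width: 87.2
gripper_force: 0.0
```

Request:
{"name": "jog_arm", "arguments": {
  "targets": [
    {"linear":[0,0,0],"rot":[0,0,0]},
    {"linear":[0,0,0],"rot":[0,0,0]},
    {"linear":[0,0,0],"rot":[0,0,0]},
    {"linear":[0,0,0],"rot":[0,0,0]},
    {"linear":[0,0,0],"rot":[0,0,0]},
    {"linear":[0,0,0],"rot":[0,0,0]},
    {"linear":[0,0,0],"rot":[0,0,0]}
  ],
  "hand": 0,
  "squeeze": 20
}}

```text
time: 17.67
ee_pos: [541.2, -125.6, 225.5]
orientation: [0.999, -0.048, 0.0, 0.0]
wrist_force: [0.3, -0.4, -0.4]
gripper_width: 48.3
gripper_force: 0.0
```

Request:
{"name": "jog_arm", "arguments": {
  "targets": [
    {"linear":[0,0,0],"rot":[0,0,0]},
    {"linear":[0,0,0],"rot":[0,0,0]},
    {"linear":[0,0,0],"rot":[0,0,0]},
    {"linear":[0,0,0],"rot":[0,0,0]}
  ]
}}

```text
time: 18.0
ee_pos: [541.2, -125.6, 225.5]
orientation: [0.999, -0.048, -0.0, 0.0]
wrist_force: [-1.0, 0.2, 1.4]
gripper_width: 44.5
gripper_force: 20.0
```

Request:
{"name": "jog_arm", "arguments": {
  "targets": [
    {"linear":[0,0,-0.03],"rot":[0,0,0]},
    {"linear":[0,0,-0.08],"rot":[0,0,0]},
    {"linear":[0,0,-0.12],"rot":[0,0,0]},
    {"linear":[0,0,-0.12],"rot":[0,0,0]},
    {"linear":[0,0,-0.12],"rot":[0,0,0]},
    {"linear":[0,0,-0.08],"rot":[0,0,0]},
    {"linear":[0,0,-0.03],"rot":[0,0,0]},
    {"linear":[0,0,0],"rot":[0,0,0]}
  ]
}}

```text
time: 18.67
ee_pos: [541.2, -125.5, 342.9]
orientation: [0.999, -0.048, 0.002, -0.0]
wrist_force: [0.8, -0.6, -2.1]
gripper_width: 44.5
gripper_force: 20.0
```

Request:
{"name": "jog_arm", "arguments": {
  "targets": [
    {"linear":[-0.011,-0.055,0],"rot":[0,0,0]},
    {"linear":[-0.022,-0.11,0],"rot":[0,0,0]},
    {"linear":[-0.03,-0.14,0],"rot":[0,0,0]},
    {"linear":[-0.03,-0.14,0],"rot":[0,0,0]},
    {"linear":[-0.03,-0.14,0],"rot":[0,0,0]},
    {"linear":[-0.03,-0.14,0],"rot":[0,0,0]},
    {"linear":[-0.03,-0.14,0],"rot":[0,0,0]},
    {"linear":[-0.03,-0.14,0],"rot":[0,0,0]},
    {"linear":[-0.03,-0.14,0],"rot":[0,0,0]},
    {"linear":[-0.03,-0.14,0],"rot":[0,0,0]},
    {"linear":[-0.03,-0.14,0],"rot":[0,0,0]},
    {"linear":[-0.03,-0.14,0],"rot":[0,0,0]},
    {"linear":[-0.03,-0.14,0],"rot":[0,0,0]},
    {"linear":[-0.03,-0.14,0],"rot":[0,0,0]},
    {"linear":[-0.015,-0.07,0],"rot":[0,0,0]},
    {"linear":[-0.008,-0.035,0],"rot":[0,0,0]},
    {"linear":[0,0,0.08],"rot":[0,0,0]},
    {"linear":[0,0,0.12],"rot":[0,0,0]},
    {"linear":[0,0,0.12],"rot":[0,0,0]},
    {"linear":[0,0,0.08],"rot":[0,0,0]}
  ]
}}

```text
time: 20.33
ee_pos: [494.4, 269.2, 258.3]
orientation: [0.999, -0.048, -0.002, 0.002]
wrist_force: [-0.6, -0.5, -2.2]
gripper_width: 45.0
gripper_force: 20.0
```

Run:
```python
from pin import *
p=read_camera('side');w=cloud(p)
s=get_state();print(s['time'],s['ee_pos'],s['orientation'],s['wrist_force'],s['gripper_width'])
hs=cv2.cvtColor(p['color'],cv2.COLOR_BGR2HSV).astype(int);x,y,z=[w[...,i] for i in range(3)]
m=((hs[...,0]>8)&(hs[...,0]<20)&(hs[...,1]>90)&(abs(z-4)<6)&(y>140)&(y<400)&(x<730)&(x>290)).astype(np.uint8)
n,l,st,ce=cv2.connectedComponentsWithStats(m);q=w[np.isin(l,[i for i in range(1,n) if st[i,4]>150])]
loc=np.c_[(q[:,:2]-[511,271])@ex,(q[:,:2]-[511,271])@ey];print(np.percentile(loc,[.5,99.5],axis=0))
cv2.imwrite('pics/g.png',cv2.resize(p['color'][60:240,220:460],(800,600)))
```

```text
20.3833 [493.69508828 268.58160079 255.47433911] [ 0.99879694 -0.04872274 -0.00429142  0.00351525] [-0.12201377 -1.6571392  -4.23039742] 44.652278286501044
[[-185.14072914  -91.47438863]
 [ 191.09612126   86.63796476]]
```

View pics/g.png

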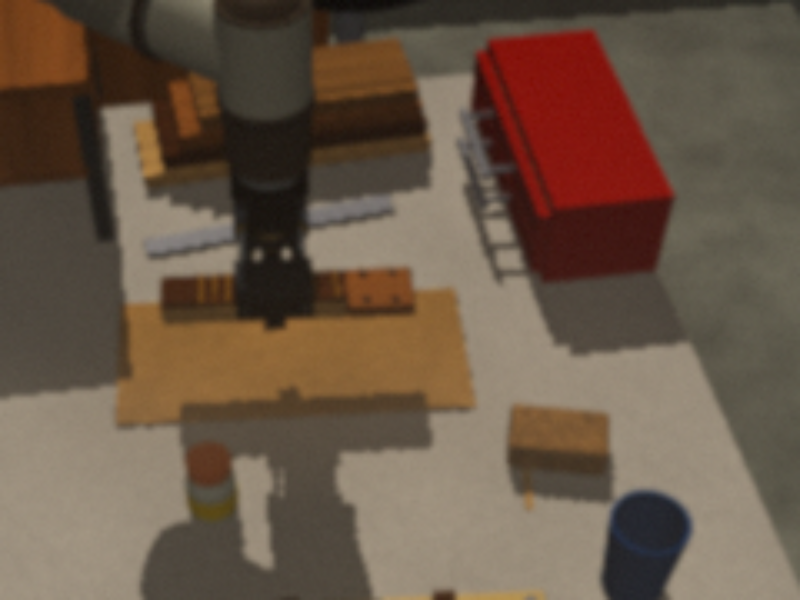

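The neck hangs over the sheet (neck at (160–412, 295), sheet at (120–470, 360)), and nothing else has moved.

Request:
{"name": "jog_arm", "arguments": {
  "targets": [
    {"linear":[0.01,0,0.06],"rot":[0,0,0]},
    {"linear":[0.01,0,0.1],"rot":[0,0,0]},
    {"linear":[0,0,0.08],"rot":[0,0,0]},
    {"linear":[0,0,0.04],"rot":[0,0,0]},
    {"linear":[0,0,0.02],"rot":[0,0,0]},
    {"linear":[0,0,0],"rot":[0,0,0]},
    {"linear":[0,0,0],"rot":[0,0,0]}
  ]
}}

```text
time: 20.97
ee_pos: [499.7, 270.3, 202.0]
orientation: [0.999, -0.047, 0.0, -0.0]
wrist_force: [0.4, 0.1, -1.7]
gripper_width: 44.8
gripper_force: 20.0
```

Request:
{"name": "jog_arm", "arguments": {
  "targets": [
    {"linear":[0,0,0.03],"rot":[0,0,0]},
    {"linear":[0,0,0.03],"rot":[0,0,0]},
    {"linear":[0,0,0.02],"rot":[0,0,0]},
    {"linear":[0,0,0.012],"rot":[0,0,0]},
    {"linear":[0,0,0.006],"rot":[0,0,0]},
    {"linear":[0,0,0],"rot":[0,0,0]},
    {"linear":[0,0,0],"rot":[0,0,0]}
  ]
}}

```text
time: 21.55
ee_pos: [499.3, 270.4, 186.5]
orientation: [0.999, -0.047, 0.001, 0.0]
wrist_force: [-9.0, -3.6, 27.6]
gripper_width: 44.7
gripper_force: 34.9
```

Request:
{"name": "jog_arm", "arguments": {
  "targets": [
    {"linear":[0,0,-0.014],"rot":[0,0,0]},
    {"linear":[0,0,0],"rot":[0,0,0]},
    {"linear":[0,0,0],"rot":[0,0,0]}
  ],
  "squeeze": 8
}}

```text
time: 21.8
ee_pos: [499.6, 270.7, 186.6]
orientation: [0.999, -0.047, 0.001, -0.0]
wrist_force: [-3.8, -0.4, 12.7]
gripper_width: 44.7
gripper_force: 15.5
```

Request:
{"name": "jog_arm", "arguments": {
  "targets": [
    {"linear":[0,0,-0.01],"rot":[0,0,0]},
    {"linear":[0,0,0],"rot":[0,0,0]},
    {"linear":[0,0,0],"rot":[0,0,0]}
  ],
  "squeeze": 5
}}

```text
time: 22.05
ee_pos: [499.4, 270.4, 186.7]
orientation: [0.999, -0.047, 0.0, -0.0]
wrist_force: [-1.0, 0.3, 3.7]
gripper_width: 45.1
gripper_force: 8.2
```

Request:
{"name": "jog_arm", "arguments": {
  "targets": [
    {"linear":[0,0,-0.004],"rot":[0,0,0]},
    {"linear":[0,0,0],"rot":[0,0,0]},
    {"linear":[0,0,0],"rot":[0,0,0]}
  ],
  "squeeze": 3
}}

```text
time: 22.3
ee_pos: [499.2, 270.0, 186.7]
orientation: [0.999, -0.048, -0.0, 0.0]
wrist_force: [-0.9, -0.6, -0.9]
gripper_width: 44.9
gripper_force: 3.0
```

Request:
{"name": "jog_arm", "arguments": {
  "targets": [
    {"linear":[0,0,0],"rot":[0,0,0]},
    {"linear":[0,0,0],"rot":[0,0,0]},
    {"linear":[0,0,0],"rot":[0,0,0]},
    {"linear":[0,0,0],"rot":[0,0,0]},
    {"linear":[0,0,0],"rot":[0,0,0]}
  ],
  "hand": 0.8
}}

```text
time: 22.72
ee_pos: [499.4, 270.3, 187.5]
orientation: [0.999, -0.047, 0.0, -0.0]
wrist_force: [0.3, -0.5, 0.4]
gripper_width: 67.1
gripper_force: 0.0
```

Request:
{"name": "jog_arm", "arguments": {
  "targets": [
    {"linear":[0,0,-0.05],"rot":[0,0,0]},
    {"linear":[0,0,-0.15],"rot":[0,0,0]},
    {"linear":[0,0,-0.2],"rot":[0,0,0]},
    {"linear":[0,0,-0.2],"rot":[0,0,0]},
    {"linear":[0,0.19,0],"rot":[0,0,0]},
    {"linear":[0,0.19,0],"rot":[0,0,0]},
    {"linear":[0,0.19,0],"rot":[0,0,0]},
    {"linear":[0,0.19,0],"rot":[0,0,0]},
    {"linear":[0,0.1,0],"rot":[0,0,0]},
    {"linear":[0,0,0],"rot":[0,0,0]}
  ]
}}

```text
time: 23.55
ee_pos: [481.8, 95.6, 308.3]
orientation: [0.999, -0.05, -0.0, 0.0]
wrist_force: [0.3, 0.4, -0.7]
gripper_width: 69.8
gripper_force: 0.0
```

Run:
```python
from pin import *
s=get_state();print(s['time'],s['ee_pos'],s['wrist_force'],s['gripper_width'])
for n in('top','side'):
    p=read_camera(n);w=cloud(p);an(w,p['color'],n)
    hs=cv2.cvtColor(p['color'],cv2.COLOR_BGR2HSV).astype(int)
    x,y,z=[w[...,i] for i in range(3)]
    m=((hs[...,0]<6)|(hs[...,0]>174))&(hs[...,1]>150)&(z>200)&(y<-250)&(y>-420);q=w[m];print('handle',len(q),np.median(q,0) if len(q) else 0)
    m=(z>24)&(z<50)&(y>190)&(y<350)&(x>330)&(x<700);q=w[m]
    loc=np.c_[(q[:,:2]-[511,271])@ex,(q[:,:2]-[511,271])@ey]
    for lo in range(-130,140,40):
        k=(loc[:,0]>=lo)&(loc[:,0]<lo+40);g=loc[k]
        if len(g)>5: print(lo,len(g),np.percentile(g[:,1],[3,97]).round(1),np.median(q[k,2]).round(1),end='; ')
    print(np.percentile(loc[:,0],[.5,99.5]))
    if n=='side':cv2.imwrite('pics/i.png',cv2.resize(p['color'][100:340,220:460],(600,600)))
```

```text
23.55 [481.76931238  95.5570667  308.27007445] [ 0.31092099  0.4013265  -0.73413183] 69.8219271229411
top 9 [[25.7, -54.0, 75.8], [26.5, -51.2, 77.0], [28.7, -49.8, 80.1], [29.6, -47.2, 81.3], [29.7, -45.6, 84.8]]
handle 160 [ 471.36753908 -337.29769345  317.04450877]
-130 119 [-24.    7.4] 31.7; -90 79 [-24.4  10.4] 32.1; 70 72 [-14.1  24.1] 26.5; 110 73 [-20.6  24.5] 26.6; [-127.31781971  130.0691903 ]
side 103 [[26.8, -62.9, 72.8], [34.3, -60.3, 77.6], [43.5, -57.1, 79.2], [52.9, -52.9, 80.8], [60.1, -47.9, 83.0]]
handle 229 [ 473.62831929 -346.57820035  316.17925265]
-130 98 [-25.8  16.6] 30.9; -90 105 [-26.8  16. ] 30.8; -50 19 [-29.1  11.7] 30.1; -10 13 [-26.5  -9. ] 30.1; 30 101 [-27.7  16.2] 30.3; 70 86 [-32.6  20. ] 25.6; 110 54 [-33.8  19.7] 25.9; [-122.81205096  133.09026031]
```

View pics/i.png

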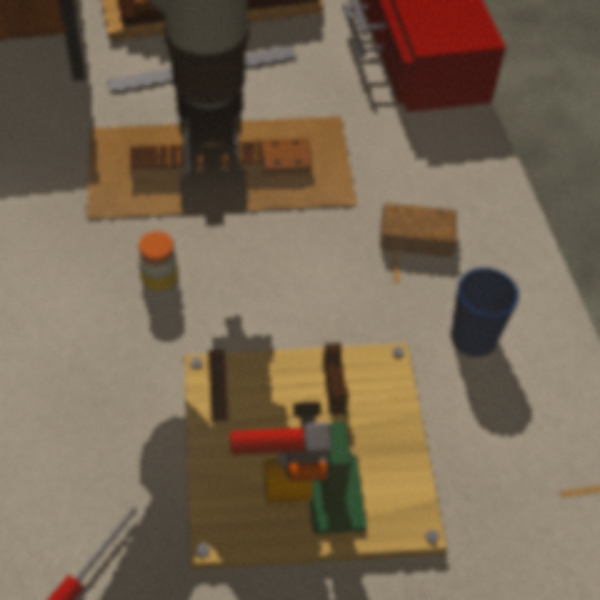

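The neck lies flat on the sheet ((132–310, 155) on (90–355, 165)), and its position is within about 10 mm of the middle. The hold-down rests open at (270,440), and the bystanders are where they were.

```bash
python3 -c "
from rig import *
print(close_job())"
```

```text
the job is handed in; nothing more can be done
None
```

The job is handed in, with no verdict returned: the hold-down rests open on its sprung stop, the neck lies flat and fretboard up within about 10 mm of the sheet's middle (released about 4 mm above it after the fingertips pressed the sheet with about 28 N), and nothing else looked moved.

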